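Swing the caliper bracket square in the drilling jig

ROBOT

A 6-joint arm with a two-finger parallel gripper is mounted at the origin on the work surface. World frame = base frame: x ahead of the robot, y to its left, z up, the work surface at z = 0. Lengths are in m, angles in rad, forces in N, time in s.
With the tool pointing down it reaches from about 0.3 to 0.75 m from the base axis. Payload 8.5 kg.
Tool frame: the origin (TCP) lies midway between the tips of the shut fingers; the grasp point (between the pads) lies 19 mm behind it; z points along the fingers, x is the direction in which the jaws open and shut, and the axes are right-handed (so a half turn about z gives the same grasp; the last joint's range is limited). The gripper opens to 88 mm and grips with 3 to 60 N. Pads are 18 mm wide; open, the fingers measure 123 mm over their backs; the gripper's body (75 mm by 187 mm) begins 45 mm behind the grasp point.
Start: joints at [1.077, 0.381, 1.297, -0, 1.464, -0.215], TCP at [0.151, 0.529, 0.206] pointing down, gripper open.
Joint ranges: [-3.11, 3.11], [-0.89, 2.33], [0.22, 2.48], [-1.42, 4.56], [0.17, 2.85], [-2.88, 2.88]. Speed limits (rad/s): [2.39, 2.39, 3.14, 3.14, 3.14, 3.14].

INTERFACE

Orientations are given as a unit quaternion [w, x, y, z].
In Python, from plant import manip, grab_frame, spotter gives the robot as it stands.
- The arm moves only by the tool arm_command, never from a script. Its argument "commands" is a list of rows, each a list of 7 numbers: the shift along the tool's x, y, z in mm, then the turn, a rotation vector about the tool's x, y, z in rad, then the gripper command: -1 is shut, 1 is fully open, values between are in proportion. A call has 1 to 20 rows; each row shifts and turns the pose as measured when the row begins, along the tool's axes as they then stand; what a row does not reach is not made up. A row lasts 1/8 s, in which the tool goes at most 62.5 mm and 10.7 degrees, less where a joint would pass 70% of its speed; a pose out of reach is approached as far as the arm can. A call with a gripper value outside its range is refused whole. The fingers move at their own pace and stop on an object; "force" is the grip in N (left out, the last holds). Time passes only in rows, so rows that do not move let the fingers close. It gives the time, the measured TCP pose, the force and the opening at its end, in the units of the state.
- manip.read_state(): the state, without advancing time (a new reading comes with each control period).
- grab_frame(name): name is "side" or "top"; returns a dict with "color" (480x640x3 uint8, red, green, blue), "range_z" (480x640 float32, m along the optical axis (not along the pixel's ray), 0 where there is no reading), "fx", "fy", "cx", "cy" (pixels), "D" ([k1, k2, p1, p2, k3] as OpenCV has them; the pictures are not rectified), "eye" and "orientation" of the camera in the world. Camera axes: x right, y up, looking along -z (the intrinsics and any distortion apply to the point x, -y, -z); pixel columns grow to the right and rows downward; lengths in m; the calibration is good to about 2 mm. A picture is of the moment at which its call begins.
- manip.hand_in(): hands the job in, once; it reports no verdict.
Trained networks look in a picture, given as the dict that the camera call returned (one of the last four; its "shot" number tells which), for a name from the list of things; names that differ only in an ending like _2 or _b are one class to them, and where a whole thing is asked for, a point or a joint stands for the part that bears it (a point fixed in the world has none). Each returns a list of dicts, best first, with "confidence" (0 to 1); they miss things now and then, are a little off and sometimes report something else, mostly with a low value. They report only what shows in the picture. A call takes as long as a camera call. They do not tell look-alikes from the thing itself.
- spotter.trace(picture, thing): "pixels" (480x640 bool, what is visible of it) and "position" ([column, row] in pixels, amid what is visible of it).
The state is a dict: "t": time; "qpos": joint angles; "dq": joint speeds; "joint_efforts": joint torques, N m; "position": TCP position; "ee_rot": TCP orientation; "force": force on the tool from outside, world axes, zero at the start; "ft_torque": the same for the moment, N m; "finger_gap": finger opening in m.
Only numpy, scipy, OpenCV 4.12 (cv2) and the standard library are available. Lean on these libraries where they do the work, as an engineer would, in place of code of your own. Each camera call takes 0.05 s, during which the arm holds its last target. There are 200 camera calls.

TASK

The aluminium bracket lying on the steel jig plate has its forked corner round the jig's upright peg, but it lies askew. Swing it round the peg by pushing the corner opposite the fork, sliding it flat on the plate without lifting it or letting the fork come off the peg, until its long edge lies along the jig's stop bar. Leave the spare bracket where it is.

Things in the scene. Friction and masses are not known exactly. Their poses are not given: they have to be found in the camera images.
- bracket: Loose aluminium plate 140 x 70 x 12 mm, 0.2-0.4 kg, flat on the jig plate: two holes and, in one corner, a fork: a 16 mm wide slot open at the short end, with a 12 mm prong outside it. Origin: underside, mid-slot, 8 mm from its closed end, where the peg's axis stands; the bracket turns about it. y along the long edges: spans y -124 to +16 (fork end at +y), x -50 to +20 mm (prong at +x); z up.
- push_corner (a point): Bracket's corner diagonally opposite the fork, x = -50, y = -124 mm in its frame, half-way up its thickness. Push near here on the -x long edge. The bracket starts 25 to 55 degrees clockwise (seen from above) of home, so it must turn anticlockwise.
- jig: Fixed dark steel plate, 10 mm thick (top z = 10 mm), x -175 to +75, y -175 to +95 mm. Origin: on its peg's axis at bench level; z up. Peg: 12 mm round pin standing 28 mm above the plate. Two loose wheel nuts, 24 mm high, stand on the plate near x -125, y 72 and x 50, y 65 mm, clear of the swing. The bracket is home when its axes point as the jig's do.
- stop_face (a point): Middle of the stop bar's face, at jig x = +21.5, y = -82.5 mm, 10 mm above the plate. The bar, fixed on the jig plate, is 75 mm long along the jig's y, 18 mm wide and 20 mm high. The face looks to the jig's -x; the bracket's +x long edge (prong side) comes to lie along it and is stopped by it.
- spare: Spare bracket, to be left alone: same 140 x 70 x 12 mm aluminium with two holes but no fork, loose on the bench beside the jig. Origin at the centre of its underside.
Things that resemble listed ones, but are neither listed nor needed, are in the scene too. Leave any blue or purple look-alike of the bracket alone.

How it is judged:
By the outcome, as a careful person would: the job done as asked, in the order asked, and still so for the second after the job is handed in, with the robot touching nothing.
It also fails if it takes over 35 s, if anything falls off the work surface, if the arm or the gripper's body presses on something with over 40 N, if the wrist force passes 120 N, or if a joint passes its speed limit or range.

## Working session

There is one attempt and no reset: what is moved stays moved. The work goes in short steps, Python scripts to look and compute and a tool call to move; the robot and the scene stay as the last step left them, time stands still between calls to the robot, and variables do not carry over. Pictures are saved under pics/ and viewed, about 8 in all and at most 12, crops included, and the job is handed in when it is done.

Besides the shell and the picture viewer there is one more tool, called after "Emit:" as a command line: name --pt "numbers of a row" for each row, then --argument value for the rest. arm_command: Moves the arm, as the interface text tells. Its arguments: {"type":"object","properties":{"commands":{"type":"array"},"force":{"type":"number"}},"required":["commands"]}

```bash
mkdir -p pics && cat > h.py <<'E'
import numpy as np, cv2
from scipy.spatial.transform import Rotation as R
from plant import manip, grab_frame, spotter
def Rq(q): return R.from_quat([q[1],q[2],q[3],q[0]])
def K(f): return np.array([[f['fx'],0,f['cx']],[0,f['fy'],f['cy']],[0,0,1.]])
def rays(f,px):
    u=cv2.undistortPoints(np.array(px,float).reshape(-1,1,2),K(f),np.array(f['D'],float))[:,0]
    return np.c_[u[:,0],-u[:,1],-np.ones(len(u))]
def at_z(f,px,z):
    d=Rq(f['orientation']).apply(rays(f,px)); e=np.array(f['eye'])
    return e+d*((z-e[2])/d[:,2])[:,None]
def at_depth(f,px):
    px=np.array(px).reshape(-1,2); dz=f['range_z'][px[:,1].astype(int),px[:,0].astype(int)]
    return np.array(f['eye'])+Rq(f['orientation']).apply(rays(f,px)*dz[:,None])
def proj(f,P):
    c=Rq(f['orientation']).inv().apply(np.atleast_2d(P)-np.array(f['eye'])); c=c*[1,-1,-1]
    return cv2.projectPoints(c,np.zeros(3),np.zeros(3),K(f),np.array(f['D'],float))[0][:,0]
def save(f,n): cv2.imwrite('pics/'+n,f['color'][:,:,::-1])
E
python3 - <<'E'
from h import *
s=manip.read_state();print(s['t'],s['position'],s['ee_rot'],s['force'])
for n in('top','side'):
    f=grab_frame(n);save(f,n+'0.png');print(n,f['eye'],f['orientation'],f['D'],f['fx'])
    for th in('bracket','jig','spare','push_corner','stop_face'):
        try:
            for r in spotter.trace(f,th)[:3]:
                px=np.argwhere(r['pixels'])[:,::-1]
                print(th,round(r['confidence'],2),np.round(r['position']),len(px),at_depth(f,[r['position']]).round(3))
        except Exception as e: print(th,e)
E
```

```text
0.0 [0.15119719 0.52847125 0.20494984] [ 2.99794288e-04  7.98487747e-01  6.02010646e-01 -6.39854028e-04] [-0.50624211  0.44749475  0.06234907]
top [ 3.68148288e-01 -3.75190669e-04  1.08604088e+00] [ 0.7080602   0.04609581 -0.06027734 -0.70206308] [-0.10301373  0.          0.          0.          0.        ] 519.9346304345233
bracket 0.93 [193. 234.] 2025 [[0.563 0.259 0.015]]
bracket 0.89 [188. 333.] 2216 [[0.357 0.261 0.013]]
bracket 0.84 [320. 237.] 2121 [[ 0.558 -0.009  0.02 ]]
jig 0.73 [319. 256.] 12926 [[ 0.519 -0.006  0.01 ]]
jig 0.35 [320. 235.] 2061 [[ 0.563 -0.007  0.02 ]]
spare 0.91 [504. 205.] 2023 [[ 0.634 -0.405  0.008]]
push_corner 0.75 [187. 335.] 2122 [[0.353 0.263 0.012]]
push_corner 0.7 [321. 235.] 2021 [[ 0.561 -0.01   0.022]]
push_corner 0.58 [194. 232.] 2058 [[0.566 0.257 0.015]]
stop_face 0.97 [321. 254.] 12831 [[ 0.521 -0.01   0.021]]
side [ 0.37515035 -0.92710388  0.56946247] [ 0.85717382  0.50844741 -0.04790113 -0.0666315 ] [0.04024965 0.         0.         0.         0.        ] 544.5176888880329
bracket 0.98 [318. 210.] 932 [[0.557 0.251 0.012]]
bracket 0.85 [335. 266.] 1430 [[ 0.548 -0.028  0.02 ]]
jig 0.57 [329. 282.] 8128 [[ 0.529 -0.073  0.014]]
spare 0.82 [440. 415.] 4349 [[ 0.623 -0.42   0.013]]
push_corner 0.81 [233. 214.] 1090 [[0.355 0.257 0.011]]
push_corner 0.73 [320. 212.] 939 [[0.561 0.254 0.007]]
push_corner 0.65 [334. 267.] 1416 [[ 0.546 -0.029  0.021]]
stop_face 0.65 [323. 283.] 7583 [[ 0.519 -0.068  0.011]]
```

```bash
python3 -c "
import cv2,numpy as np
" ; ls pics
```

```text
side0.png
top0.png
```

View pics/top0.png

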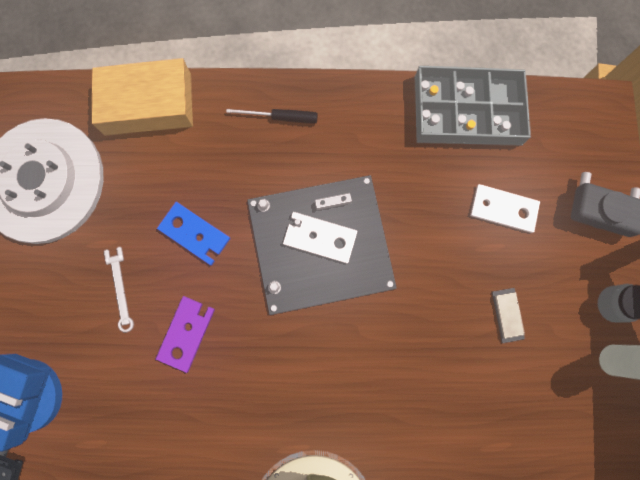

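```bash
python3 - <<'E'
from h import *
f=grab_frame('top')
c=f['color'][160:350,220:420,::-1]
cv2.imwrite('pics/crop1.png',cv2.resize(c,None,fx=4,fy=4,interpolation=cv2.INTER_CUBIC)[:600*1,:800][:600] if 0 else cv2.resize(c,(630,598),interpolation=cv2.INTER_CUBIC))
np.savez('f0.npz',**{k:v for k,v in f.items()})
E
```

```text
(no output)
```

View pics/crop1.png

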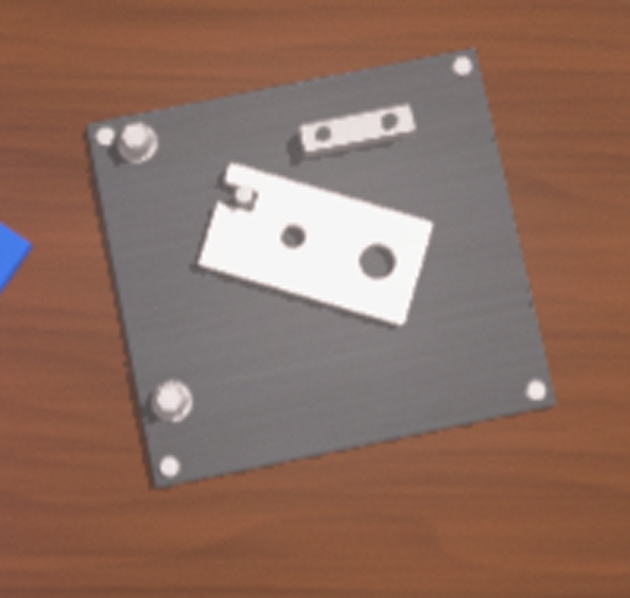

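Possible brackets: blue (193,234), purple (187,335), the spare, silver and off the jig, at (505,208), and the silver one on the jig at (320,237). The last is the bracket. Its fork is round the peg at about (297,221), its push corner is at about (348,263), and the stop bar is at (333,202). It needs to turn anticlockwise by about 26°. Next I'll measure both poses.

```bash
cat > m.py <<'E'
from h import *
from scipy.optimize import least_squares
def quad(f,poly,z,mask):  # rectangle fit: world contour -> minAreaRect
    cs,_=cv2.findContours(mask.astype(np.uint8),cv2.RETR_EXTERNAL,cv2.CHAIN_APPROX_NONE)
    c=max(cs,key=cv2.contourArea)[:,0]
    return at_z(f,c,z)[:,:2]
def measure(f,box=(225,415,165,330)):
    x0,x1,y0,y1=box
    hsv=cv2.cvtColor(f['color'],cv2.COLOR_RGB2HSV); roi=np.zeros((480,640),bool); roi[y0:y1,x0:x1]=1
    jm=(hsv[...,1]<75)&roi
    jm=cv2.morphologyEx(jm.astype(np.uint8),cv2.MORPH_CLOSE,np.ones((9,9)))
    jm=cv2.morphologyEx(jm,cv2.MORPH_OPEN,np.ones((5,5)))
    jr=cv2.minAreaRect((quad(f,0,.01,jm)*1000).astype(np.float32))
    b=spotter.trace(f,'bracket'); out=[]
    bm=(hsv[...,2]>170)&(hsv[...,1]<60)&roi
    n,l,st,ce=cv2.connectedComponentsWithStats(bm.astype(np.uint8))
    for i in range(1,n):
        if st[i,4]>100:
            r=cv2.minAreaRect((quad(f,0,.022 if st[i,4]>800 else .03,l==i)*1000).astype(np.float32))
            out.append((int(st[i,4]),np.round(ce[i]),np.round(r[0],1),np.round(r[1],1),round(r[2],1),cv2.boxPoints(r).round(0).tolist()))
    return jr,cv2.boxPoints(jr).round(0).tolist(),out
E
python3 - <<'E'
from m import *
f=grab_frame('top'); j,c,o=measure(f); print(j,c); [print(x) for x in o]
for p in [(297,221),(333,202),(320,237),(270,250)]: print(p,at_depth(f,[p]).round(4))
E
```

```text
((546.4107666015625, -8.862991333007812), (249.87661743164062, 270.83941650390625), 12.198402404785156) [[396.0, 97.0], [453.0, -168.0], [697.0, -115.0], [640.0, 150.0]]
(267, array([333., 200.]), array([634.4, -34.1]), array([18.4, 74.7]), 11.6, [[618.0, 1.0], [633.0, -73.0], [651.0, -69.0], [636.0, 4.0]])
(2183, array([320., 237.]), array([557.9,  -7.6]), array([141.6,  73. ]), 73.8, [[503.0, -65.0], [573.0, -86.0], [613.0, 50.0], [543.0, 71.0]])
(297, 221) [[0.5874 0.0401 0.0381]]
(333, 202) [[ 0.6309 -0.0341  0.0282]]
(320, 237) [[ 0.5575 -0.0076  0.0216]]
(270, 250) [[0.5307 0.0966 0.0109]]
```

Emit:
arm_command --pt "-38 40 0 0 0 0 -1" --pt "-38 40 0 0 0 0 -1" --pt "-38 40 0 0 0 0 -1" --pt "-38 40 0 0 0 0 -1" --pt "-38 40 0 0 0 0 -1" --pt "-38 40 0 0 0 0 -1" --pt "-38 40 0 0 0 0 -1" --pt "-38 40 0 0 0 0 -1" --pt "-38 40 0 0 0 0 -1" --pt "-38 40 0 0 0 0 -1" --pt "-38 40 0 0 0 0 -1" --pt "0 0 0 0 0 0 -1" --force 30

```text
t: 2.25
position: [0.4696, -0.0105, 0.2066]
ee_rot: [0.001, 0.798, 0.603, 0.003]
force: [-0.7, 0.1, -1.5]
finger_gap: 0.0004
```

```bash
cat >> h.py <<'E'
def togo(xyz,yaw_y):  # target TCP (mm), direction of tool y in deg
    s=manip.read_state(); r=Rq(s['ee_rot'])
    tx=np.array([np.cos(np.radians(yaw_y+90)),np.sin(np.radians(yaw_y+90)),0]); ty=np.array([np.cos(np.radians(yaw_y)),np.sin(np.radians(yaw_y)),0])
    T=R.from_matrix(np.c_[tx,ty,np.cross(tx,ty)])
    print(s['t'],(s['position']*1000).round(1),'gap',s['finger_gap'],'F',np.round(s['force'],1),'shift',r.inv().apply(np.array(xyz)-s['position']*1000).round(1),'turn',(r.inv()*T).as_rotvec().round(3))
E
python3 -c "
from h import *
togo([487,-39,14.5],-16.2)"
```

```text
2.25 [469.6 -10.5 206.6] gap 0.0004278515977503936 F [-0.7  0.1 -1.5] shift [-23.4  23.4 192.2] turn [ 0.006 -0.003  0.006]
```

Emit:
arm_command --pt "-12 12 30 0.006 -0.003 0.006 -1" --pt "-11 11 40 0 0 0 -1" --pt "0 0 45 0 0 0 -1" --pt "0 0 40 0 0 0 -1" --pt "0 0 22 0 0 0 -1" --pt "0 0 0 0 0 0 -1"

```text
t: 3.0
position: [0.4851, -0.0353, 0.0266]
ee_rot: [0.001, 0.799, 0.601, 0.001]
force: [0.9, -0.4, -0.2]
finger_gap: 0.0003
```

```bash
python3 -c "
from h import *
togo([487,-39,14.5],-16.2)"
```

```text
3.0 [485.1 -35.3  26.6] gap 0.000255018750874335 F [ 0.9 -0.4 -0.2] shift [-3.1  2.8 12.1] turn [ 0.002 -0.002  0.002]
```

Emit:
arm_command --pt "-3 3 8 0 0 0 -1" --pt "0 0 4 0 0 0 -1" --pt "0 6 0 0 0 0 -1" --pt "0 6 0 0 0 0 -1" --pt "0 4 0 0 0 0 -1"

```text
t: 3.62
position: [0.5053, -0.0436, 0.0171]
ee_rot: [0.003, 0.799, 0.602, 0.003]
force: [-0.4, -0.2, -0.4]
finger_gap: 0.0005
```

```bash
python3 - <<'E'
from m import *
togo([501.4,-43,14.5],-16.2)
f=grab_frame('top'); j,c,o=measure(f); [print(x) for x in o]
g=grab_frame('side'); cv2.imwrite('pics/side1.png',cv2.resize(g['color'][180:360,220:440,::-1],(720,590)))
E
```

```text
3.625 [505.3 -43.6  17.1] gap 0.0005302047749751015 F [-0.4 -0.2 -0.4] shift [-0.5 -4.   2.6] turn [ 0.008 -0.001  0.003]
(8305, array([336., 267.]), array([503. , -39.8]), array([183.5, 297.8]), 72.7, [[333.0, -83.0], [618.0, -172.0], [672.0, 3.0], [388.0, 92.0]])
(111, array([288., 234.]), array([560.9,  58.2]), array([11.4, 42.4]), 73.9, [[539.0, 59.0], [580.0, 47.0], [583.0, 58.0], [542.0, 70.0]])
```

View pics/side1.png

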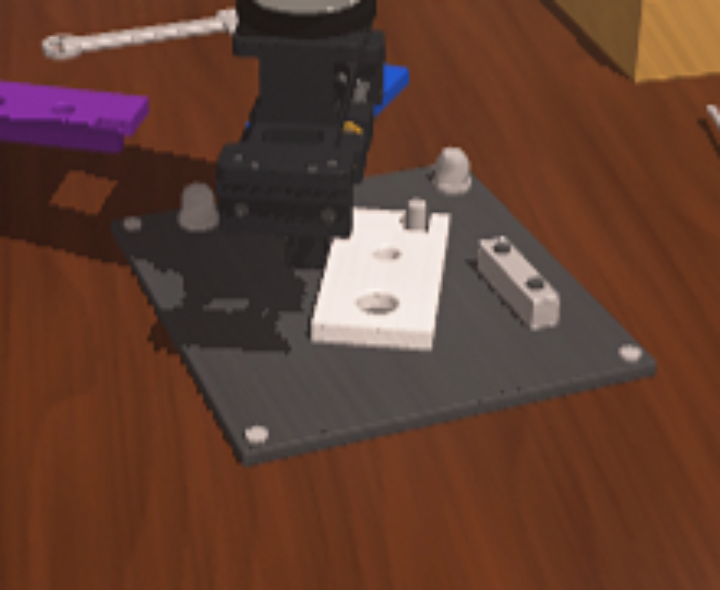

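```bash
cat >> m.py <<'E'
PEG=np.array([587.2,40.4]); JY=12.2
def B(p,yaw,z): # bracket-frame pts (mm) -> world m
    a=np.radians(yaw); e=np.array([[np.cos(a),-np.sin(a)],[np.sin(a),np.cos(a)]])
    q=(np.array(p)@e.T+PEG)/1000; return np.c_[q,np.full(len(q),z)]
OUT=[(-50,-124),(20,-124),(20,16),(8,16),(8,0),(-8,0),(-8,16),(-50,16)]
def edge_cost(f,mask,yaw,zt=.022):
    return 0
E
python3 - <<'E'
from m import *
g=grab_frame('side'); im=g['color'][:,:,::-1].copy()
im=cv2.resize(im[180:360,220:440],(880,720),interpolation=cv2.INTER_CUBIC)
P=lambda X:((proj(g,X)-[220,180])*4+2).astype(int)
cv2.polylines(im,[P(B(OUT,-16.2,.022))],True,(0,0,255),1)
p=manip.read_state()['position'];r=Rq(manip.read_state()['ee_rot'])
for d in[(-17,0,0),(17,0,0),(0,0,0),(0,0,-.04*1000)]:
    q=P(p+r.apply(d)/1000)[0]; cv2.circle(im,tuple(int(v) for v in q),4,(0,255,0),-1)
im=np.clip(im.astype(float)*1.0,0,255).astype(np.uint8); im=cv2.LUT(im,(255*(np.arange(256)/255)**.5).astype(np.uint8))
cv2.imwrite('pics/side2.png',im[60:660,80:880])
E
```

```text
(no output)
```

View pics/side2.png

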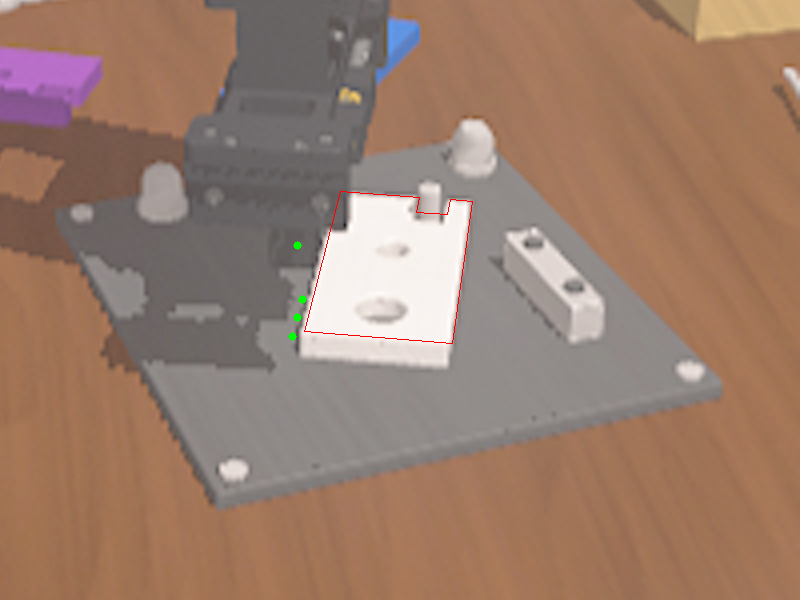

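The overlay matches the unmoved bracket (red outline). The fingertip (green, about (297,317)) is hard to make out against the shadow, so I'll check it in the depth image.

```bash
python3 - <<'E'
from m import *
g=grab_frame('side')
p=manip.read_state()['position']
c,r=proj(g,p[None])[0].round().astype(int); print(c,r)
vs=[(u,v) for v in range(r-26,r+14,3) for u in range(c-15,c+16,3)]
X=at_depth(g,vs)
Z=(X[:,2]*1000).round().astype(int).reshape(-1,11); print(Z); print((X[:,1]*1000).round().astype(int).reshape(-1,11))
E
```

```text
314 274
[[119 121 121 121 122 121 122 122 123 122  23]
 [ 12  10 114 115 116 115 116 118 118 118  24]
 [ 11  12  11  70  69  71  71  13  23  22  22]
 [  8   8  12  63  63  63  64  11  22  22  23]
 [ 10  10  10  55  55  54  56  22  22  22  23]
 [ 10  12   9  11  12  12   9  24  23  24  22]
 [ 11  10   9  11  11  11  11  20  24  23  23]
 [ 13  10  10   9  11  10  25  23  22  22  22]
 [  9  10 569  11  10  10  23  23  23  23 569]
 [ 11  10  11  11  10  11  21  22  21  22  23]
 [ 11  11  11  10  12  13  25  21  24  25  23]
 [ 10  10  11  10 569   7  16  16  16  16  19]
 [ 11  11  12   9  10  10  12  10  10  11  11]
 [ 11  10  10   9  10  11  11  12   9  11  11]]
[[-121 -125 -125 -127 -129 -128 -130 -131 -133 -132   43]
 [  58   61 -124 -125 -127 -128 -129 -134 -135 -136   29]
 [  47   46   45  -58  -56  -60  -61   37   20   20   21]
 [  41   40   31  -57  -58  -58  -60   30    9    8    6]
 [  25   24   23  -53  -55  -55  -59   -1   -3   -2   -5]
 [  13   10   12    8    7    5    9  -16  -15  -18  -15]
 [   0    0    2   -3   -4   -5   -5  -21  -28  -28  -29]
 [ -15  -11  -13  -11  -15  -14  -39  -38  -36  -38  -38]
 [ -20  -23 -927  -25  -25  -25  -47  -48  -49  -50 -927]
 [ -34  -33  -35  -37  -35  -37  -55  -57  -57  -58  -61]
 [ -45  -45  -47  -46  -50  -52  -72  -66  -71  -75  -72]
 [ -54  -55  -57  -57 -927  -54  -68  -69  -69  -71  -75]
 [ -66  -67  -69  -65  -68  -68  -72  -70  -70  -74  -74]
 [ -77  -75  -77  -76  -78  -80  -80  -83  -79  -83  -85]]
```

```bash
python3 - <<'E'
from m import *
for k in range(2):
    g=grab_frame('side'); s=manip.read_state()
    print(s['t'],s['position'].round(4),np.round(s['qpos'],3),np.round(s['dq'],3))
    X=at_depth(g,[(u,v) for v in (254,258,262) for u in range(306,318,2)]); print((X*1000).round().astype(int).tolist())
v,u=np.mgrid[100:300,200:420]; X=at_depth(g,np.c_[u.ravel(),v.ravel()])*1000
m=(np.abs(X[:,0]-500)<90)&(np.abs(X[:,1]+45)<110)&(X[:,2]>40)
Y=X[m]; print(len(Y)); 
for lo in range(40,260,8):
    q=Y[(Y[:,2]>=lo)&(Y[:,2]<lo+8)]
    if len(q): print(lo,len(q),np.percentile(q[:,0],[2,98]).round(),np.percentile(q[:,1],[2,98]).round())
E
```

```text
3.925 [ 0.5044 -0.0433  0.0168] [-0.321  0.531  1.685  0.002  0.919 -1.614] [-0.001 -0.001 -0.001  0.002 -0.001 -0.   ]
[[501, 43, 12], [491, -58, 70], [495, -55, 68], [498, -61, 71], [502, -62, 71], [506, -61, 71], [498, 28, 12], [492, -54, 59], [495, -57, 61], [499, -57, 60], [503, -56, 59], [506, -57, 60], [496, 11, 12], [501, 16, 9], [505, 12, 11], [509, 13, 10], [513, 13, 10], [517, 10, 11]]
3.975 [ 0.5044 -0.0433  0.0168] [-0.321  0.531  1.685  0.002  0.919 -1.614] [ 0.     0.001  0.001  0.001 -0.001  0.   ]
[[501, 45, 11], [492, -54, 68], [495, -55, 68], [499, -59, 70], [502, -61, 71], [506, -59, 69], [499, 28, 12], [492, -54, 59], [495, -57, 61], [499, -54, 59], [503, -55, 59], [506, -60, 61], [497, 13, 11], [501, 13, 11], [505, 16, 9], [508, 10, 12], [512, 10, 12], [517, 15, 8]]
8453
40 1 [586. 586.] [32. 32.]
48 19 [491. 515.] [-57. -36.]
56 47 [490. 515.] [-61. -38.]
64 43 [490. 510.] [-61. -53.]
72 15 [490. 508.] [-61. -55.]
112 120 [448. 555.] [-135.   27.]
120 209 [449. 555.] [-135.   25.]
128 234 [449. 555.] [-135.   26.]
136 265 [447. 554.] [-140.   25.]
144 213 [447. 553.] [-142.   15.]
152 684 [449. 553.] [-141.   23.]
160 134 [472. 527.] [-90. -36.]
168 111 [473. 521.] [-89. -51.]
176 101 [473. 515.] [-88. -71.]
184 106 [473. 510.] [-88. -76.]
192 147 [460. 532.] [-91. -61.]
200 265 [462. 530.] [-91. -56.]
208 275 [466. 538.] [-82. -34.]
216 157 [471. 530.] [-77. -49.]
224 87 [471. 527.] [-80. -58.]
232 225 [463. 538.] [-85. -45.]
240 177 [464. 536.] [-83. -51.]
248 66 [477. 539.] [-97. -53.]
256 153 [461. 540.] [-107.  -46.]
```

The side depth shows the finger tips ending at about z = 50 mm and the gripper body at 112 mm. These agree with each other (64 mm apart, as given), but the reported TCP z is 17 mm. The zero force and the unmoved bracket also say the fingers are about 33 mm above where the state puts them. I'll trust the camera, back off, then lower in small checked steps.

Emit:
arm_command --pt "0 -10 0 0 0 0 -1" --pt "0 -6 0 0 0 0 -1" --pt "0 0 8 0 0 0 -1" --pt "0 0 7 0 0 0 -1" --pt "0 0 0 0 0 0 -1"

```text
t: 4.6
position: [0.4875, -0.0384, 0.0005]
ee_rot: [0.002, 0.799, 0.602, 0.003]
force: [0.9, 1.2, -0.4]
finger_gap: 0.0002
```

```bash
cat >> m.py <<'E'
def tip():
    g=grab_frame('side'); s=manip.read_state(); p=s['position']*1000
    v,u=np.mgrid[100:340,180:440]; X=at_depth(g,np.c_[u.ravel(),v.ravel()])*1000
    q=X[(np.abs(X[:,0]-p[0])<22)&(np.abs(X[:,1]-p[1])<25)&(X[:,2]>14)&(X[:,2]<95)]
    b=X[(np.abs(X[:,0]-p[0])<45)&(p[1]-X[:,1]>60)&(p[1]-X[:,1]<105)&(X[:,2]>40)]
    print('t',s['t'],'tcp',p.round(1),'F',np.round(s['force'],1),'tip z',np.percentile(q[:,2],[0,3,10]).round(1),len(q),'x',np.percentile(q[:,0],[3,97]).round(),'ynear',np.percentile(q[:,1],5).round(),'body z',np.percentile(b[:,2],[1,5]).round(1))
    return g
E
python3 -c "
from m import *
tip(); togo([490,-39,17],-16.2)"
```

```text
t 4.65 tcp [487.6 -38.4   0.7] F [-0.2  0.7 -0.4] tip z [15.3 21.8 33.7] 118 x [473. 508.] ynear -57.0 body z [ 99.9 106.2]
4.65 [487.6 -38.4   0.7] gap 0.00018870923421278058 F [-0.2  0.7 -0.4] shift [  0.1   2.6 -16.3] turn [ 0.007 -0.001  0.003]
```

Reported z is 0.7 mm, which would put the tips inside the jig plate, yet there is no force. That confirms the offset of about 33 mm.

Emit:
arm_command --pt "0 0 6 0 0 0 -1" --pt "0 0 5 0 0 0 -1" --pt "0 0 0 0 0 0 -1"

```text
t: 5.03
position: [0.488, -0.0385, -0.0111]
ee_rot: [0.002, 0.799, 0.602, 0.003]
force: [-0.3, -0.5, -0.6]
finger_gap: 0.0002
```

```bash
python3 -c "
from m import *
g=tip()
p=manip.read_state()['position']
im=g['color'][180:330,220:420,::-1].copy();im=cv2.resize(im,(800,600),interpolation=cv2.INTER_CUBIC)
im=cv2.LUT(im,(255*(np.arange(256)/255)**.45).astype(np.uint8));cv2.imwrite('pics/side3.png',im)"
```

```text
t 5.075 tcp [488.1 -38.5 -10.9] F [ 0.   0.3 -1. ] tip z [21.1 22.2 23.4] 115 x [473. 509.] ynear -58.0 body z [88.3 94.7]
```

View pics/side3.png

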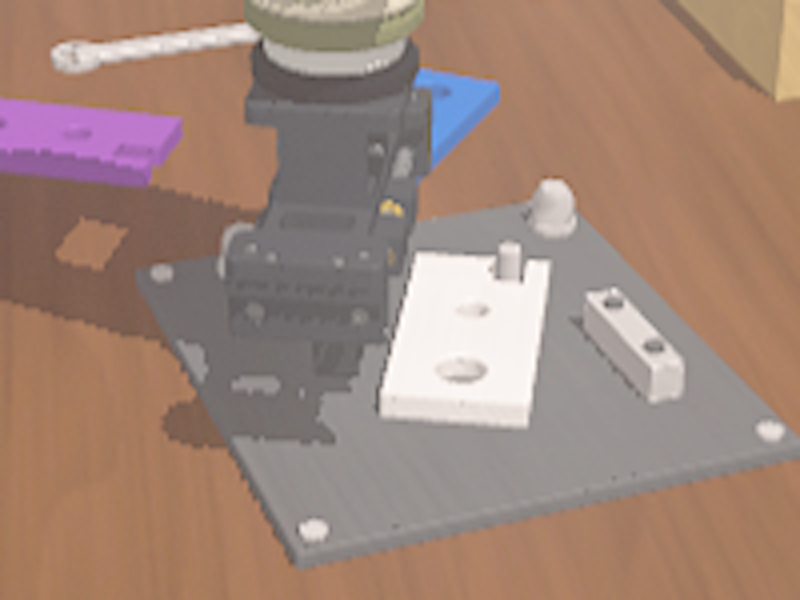

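The tip shows at about (340,372) in this crop, clear of the bracket's edge and at z ≈ 21 mm. I'll lower it to about 14 mm and approach.

Emit:
arm_command --pt "0 0 4 0 0 0 -1" --pt "0 0 3 0 0 0 -1" --pt "0 5 0 0 0 0 -1" --pt "0 4 0 0 0 0 -1" --pt "0 3 0 0 0 0 -1" --pt "0 2 0 0 0 0 -1"

```text
t: 5.82
position: [0.5022, -0.0427, -0.0181]
ee_rot: [0.002, 0.799, 0.602, 0.002]
force: [-3.4, 1.1, 1.7]
finger_gap: 0.0008
```

```bash
python3 -c "
from m import *
tip(); togo([501,-43,-17.5],-16.2)"
```

```text
t 5.875 tcp [502.5 -42.8 -18. ] F [-2.1 -0.6 -0.8] tip z [14.6 17.3 20. ] 158 x [488. 523.] ynear -65.0 body z [81.6 87.6]
5.875 [502.5 -42.8 -18. ] gap 0.00042690652037191966 F [-2.1 -0.6 -0.8] shift [-0.6 -1.3 -0.5] turn [ 0.007 -0.001  0.003]
```

Contact: about 3 N against the push. Now I'll follow the arc, about 2° per row.

Emit:
arm_command --pt "-1.9 3.7 0 0.004 0 -0.035 -1" --pt "-1.9 3.7 0 0 0 -0.035 -1" --pt "-1.9 3.7 0 0 0 -0.035 -1" --pt "-1.9 3.7 0 0 0 -0.035 -1" --pt "-1.9 3.7 0 0 0 -0.035 -1"

```text
t: 6.5
position: [0.5167, -0.0548, -0.018]
ee_rot: [-0.001, 0.741, 0.672, 0.0]
force: [-2.7, -0.6, 2.1]
finger_gap: -0.0
```

```bash
cat >> m.py <<'E'
def brk(g):  # bracket yaw from side camera: fit outline to white top face pixels
    X=None
    hsv=cv2.cvtColor(g['color'],cv2.COLOR_RGB2HSV); w=(hsv[...,2]>165)&(hsv[...,1]<60)
    v,u=np.nonzero(w); X=at_depth(g,np.c_[u,v])*1000
    k=(np.abs(X[:,2]-22)<5)&(np.hypot(X[:,0]-PEG[0],X[:,1]-PEG[1])<150)
    m=np.zeros(w.shape,np.uint8); m[v[k],u[k]]=1
    n,l,st,_=cv2.connectedComponentsWithStats(m); i=1+st[1:,4].argmax(); 
    P=at_z(g,np.argwhere(l==i)[:,::-1],.022)[:,:2]*1000
    r=cv2.minAreaRect(P.astype(np.float32)); print('rect',np.round(r[0],1),np.round(r[1],1),round(r[2],2),cv2.boxPoints(r).round().tolist())
def where():
    s=manip.read_state(); a=Rq(s['ee_rot']).as_matrix()[:,1]; yaw=np.degrees(np.arctan2(a[1],a[0]))
    d=s['position'][:2]*1000-PEG; t=np.radians(yaw); print('tool yaw',yaw.round(1),'in bracket frame if aligned',round(d[0]*np.cos(t)+d[1]*np.sin(t),1),round(-d[0]*np.sin(t)+d[1]*np.cos(t),1))
E
python3 -c "
from m import *
g=tip(); brk(g); where()"
```

```text
t 6.55 tcp [517.1 -55.1 -18. ] F [-1.9 -0.5  1.6] tip z [14.2 15.8 19. ] 171 x [505. 538.] ynear -79.0 body z [81.1 86.9]
rect [564.6 -16.6] [149.7  70.6] 84.82 [[523.0, -88.0], [593.0, -94.0], [607.0, 55.0], [536.0, 61.0]]
tool yaw -5.5 in bracket frame if aligned -60.5 -101.9
```

Emit:
arm_command --pt "-1.9 3.7 0 0 0 -0.035 -1" --pt "-1.9 3.7 0 0 0 -0.035 -1" --pt "-1.9 3.7 0 0 0 -0.035 -1" --pt "-1.9 3.7 0 0 0 -0.035 -1" --pt "-1.9 3.7 0 0 0 -0.035 -1" --pt "-1.9 3.7 0 0 0 -0.035 -1"

```text
t: 7.3
position: [0.5372, -0.0677, -0.018]
ee_rot: [-0.003, 0.663, 0.749, -0.002]
force: [-4.2, -2.4, 2.9]
finger_gap: 0.0007
```

```bash
python3 -c "
from m import *
g=tip(); brk(g); where()"
```

```text
t 7.35 tcp [537.8 -68.  -18. ] F [-2.7 -3.5  1.9] tip z [14.2 15.  18. ] 184 x [525. 559.] ynear -87.0 body z [81.3 87.1]
rect [588.2 -72.5] [71.5 46.5] 22.23 [[546.0, -64.0], [564.0, -108.0], [630.0, -81.0], [612.0, -37.0]]
tool yaw 7.0 in bracket frame if aligned -62.4 -101.5
```

Emit:
arm_command --pt "-1.8 4.0 0 0 0 -0.03 -1" --pt "-1.8 4.0 0 0 0 -0.03 -1" --pt "-0.9 2.5 0 0 0 -0.017 -1"

```text
t: 7.72
position: [0.5484, -0.0722, -0.018]
ee_rot: [-0.003, 0.632, 0.775, -0.003]
force: [-4.2, -3.8, 2.3]
finger_gap: 0.0006
```

```bash
python3 -c "
from m import *
g=tip(); brk(g); where()
P=lambda X:((proj(g,X)-[240,190])*4+2).astype(int)
im=cv2.resize(g['color'][190:340,240:440,::-1],(800,600),interpolation=cv2.INTER_CUBIC)
cv2.polylines(im,[P(B(OUT,JY,.022))],True,(0,0,255),1);cv2.imwrite('pics/side4.png',im)"
```

```text
t 7.775 tcp [548.7 -72.4 -18. ] F [-3.4 -3.7  2.1] tip z [14.1 16.8 19.3] 273 x [535. 569.] ynear -92.0 body z [81.7 87.1]
rect [609.  -74.2] [82.5 29.5] 14.16 [[565.0, -70.0], [573.0, -99.0], [653.0, -78.0], [645.0, -50.0]]
tool yaw 11.6 in bracket frame if aligned -60.4 -102.7
```

View pics/side4.png

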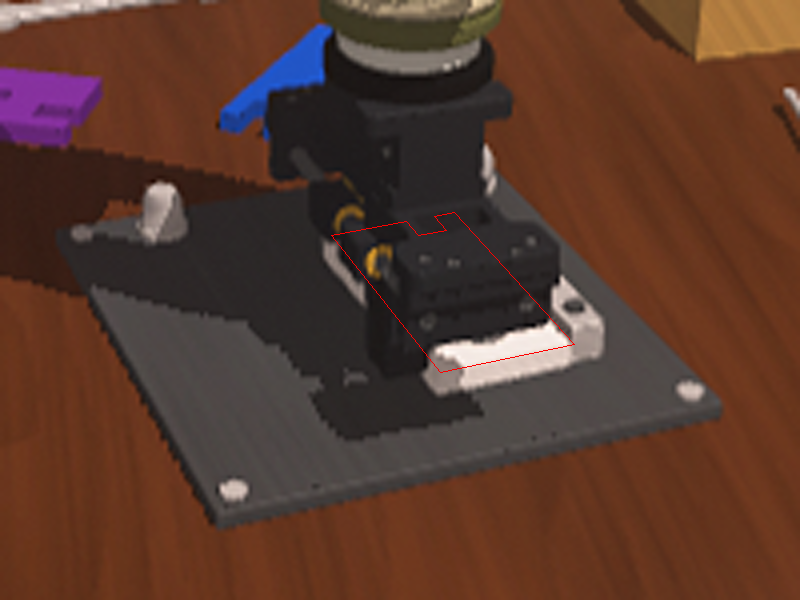

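The bracket's near corner is at (430,370) against (440,372) for home, so it is nearly there. I'll push in small steps until the bar resists.

Emit:
arm_command --pt "-0.7 2 0 0 0 -0.01 -1" --pt "-0.5 1.5 0 0 0 0 -1" --pt "-0.3 1.5 0 0 0 0 -1"

```text
t: 8.15
position: [0.5487, -0.0724, -0.0181]
ee_rot: [-0.008, 0.627, 0.779, -0.006]
force: [-9.4, -2.7, 7.2]
finger_gap: 0.0001
```

```bash
python3 -c "
from m import *
g=tip(); brk(g); where()"
```

```text
t 8.2 tcp [548.8 -72.5 -18.1] F [-11.5  -2.2   8. ] tip z [14.3 16.3 19.2] 281 x [536. 569.] ynear -91.0 body z [81.2 87.1]
rect [610.  -75.6] [81.1 27. ] 11.67 [[568.0, -71.0], [573.0, -97.0], [652.0, -81.0], [647.0, -54.0]]
tool yaw 12.3 in bracket frame if aligned -61.6 -102.1
```

Movement has stopped, with 11 N on the bar. One slightly firmer press, then back off, lift and look from above.

Emit:
arm_command --pt "0 3 0 0 0 0 -1" --pt "0 3 0 0 0 0 -1"

```text
t: 8.45
position: [0.5485, -0.0722, -0.0181]
ee_rot: [-0.013, 0.627, 0.779, -0.011]
force: [-17.7, -9.0, 12.6]
finger_gap: 0.0005
```

Emit:
arm_command --pt "0 -4 0 0 0 0 -1" --pt "0 -8 0 0 0 0 -1" --pt "0 -12 0 0 0 0 -1" --pt "0 0 -30 0 0 0 -1" --pt "0 0 -40 0 0 0 -1" --pt "0 0 -40 0 0 0 -1" --pt "0 -50 -30 0 0 0 -1" --pt "0 -50 0 0 0 0 -1" --pt "50 -20 0 0 0 0 -1" --pt "50 0 0 0 0 0 -1" --pt "50 0 0 0 0 0 -1" --pt "50 0 0 0 0 0 -1" --pt "50 0 0 0 0 0 -1" --pt "0 0 0 0 0 0 -1"

```text
t: 10.2
position: [0.3502, 0.1458, 0.1312]
ee_rot: [-0.009, 0.629, 0.777, -0.007]
force: [0.2, -0.0, -0.1]
finger_gap: 0.0004
```

```bash
python3 - <<'E'
from m import *
s=manip.read_state();print(s['t'],s['position'],s['force'])
f=grab_frame('top'); j,c,o=measure(f); print(j); [print(x) for x in o]
sp=spotter.trace(f,'spare'); print([(r['confidence'],r['position'],at_depth(f,[r['position']]).round(3)) for r in sp[:1]])
P=lambda X:((proj(f,X)-[230,165])*4+2).astype(int)
im=cv2.resize(f['color'][165:315,230:410,::-1],(720,600),interpolation=cv2.INTER_CUBIC)
cv2.imwrite('pics/top1.png',im)
E
```

```text
10.2 [0.35020608 0.14584694 0.13120685] [ 0.17641291 -0.00754473 -0.0921337 ]
((526.930419921875, 4.4298553466796875), (282.535888671875, 305.0108947753906), 12.151555061340332)
(2399, array([324., 222.]), array([593. , -11.9]), array([ 92.7, 141.1]), 13.8, [[531.0, 46.0], [565.0, -91.0], [655.0, -69.0], [621.0, 68.0]])
(515, array([234., 314.]), array([397.5, 163.2]), array([62.4, 40.6]), 0.7, [[366.0, 183.0], [367.0, 143.0], [429.0, 143.0], [428.0, 184.0]])
[(0.93, [504.8, 206.1], array([[ 0.631, -0.406,  0.014]]))]
```

View pics/top1.png

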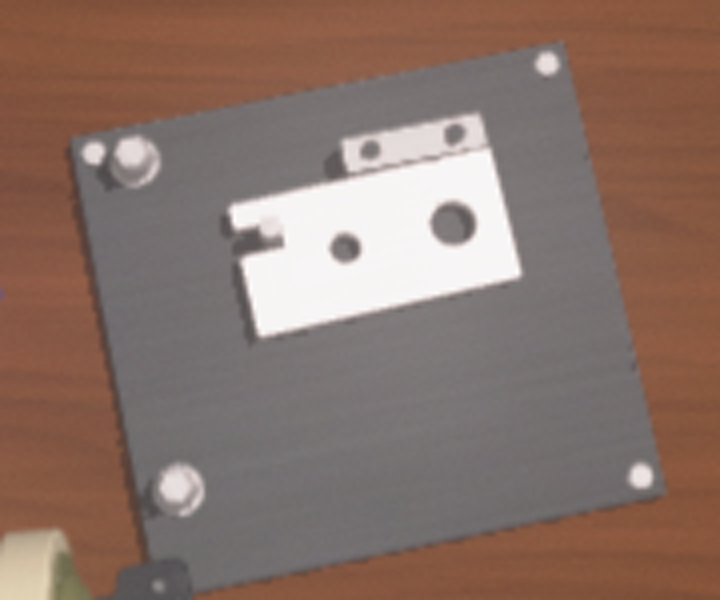

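The bracket lies along the bar, its fork still on the peg at about (270,228) in the crop. One numeric check of the edge angle before handing in.

```bash
python3 - <<'E'
from m import *
f=grab_frame('top')
hsv=cv2.cvtColor(f['color'],cv2.COLOR_RGB2HSV); m=((hsv[...,2]>170)&(hsv[...,1]<60)).astype(np.uint8)
c=max([c for c in cv2.findContours(m,cv2.RETR_EXTERNAL,cv2.CHAIN_APPROX_NONE)[0] if cv2.pointPolygonTest(c,(324,235),False)>=0],key=len)[:,0]
W=at_z(f,c,.022)[:,:2]*1000-PEG; a=np.radians(JY); J=np.c_[W@[np.cos(a),np.sin(a)],W@[-np.sin(a),np.cos(a)]]
for lo,hi,name in((-56,-44,'-x edge'),(14,26,'+x edge')):
    e=J[(J[:,0]>lo)&(J[:,0]<hi)&(J[:,1]<(10 if lo<0 else 12))&(J[:,1]>(-118 if lo<0 else -40))]
    p=np.polyfit(e[:,1],e[:,0],1); print(name,len(e),'angle vs jig deg',-np.degrees(np.arctan(p[0])).round(2),'x at mid',np.polyval(p,-54).round(1))
print('y range',J[:,1].min().round(1),J[:,1].max().round(1))
E
```

```text
-x edge 60 angle vs jig deg 1.54 x at mid -50.6
+x edge 25 angle vs jig deg 1.15 x at mid 19.6
y range -124.0 18.7
```

Measured against the jig, the edge is about 1.3° past parallel: the outer end touches the bar while the inner end gapes 1–2 mm, using up the fork's play. There is time left, so I'll do a gentle nudge further in along the same edge, opposite the bar's inner half, to make it lie flush.

```bash
python3 -c "
from m import *
togo([527.6,-39,60],12.2); where()"
```

```text
10.4 [351.9 142.8 131.2] gap 0.00040079303818532717 F [-0.5  0.4  0.5] shift [-213.9  136.8   67.3] turn [-0.023 -0.004 -0.009]
tool yaw 11.7 in bracket frame if aligned -209.7 148.0
```

Emit:
arm_command --pt "-44 20 0 -0.023 -0.004 -0.009 -1" --pt "-44 20 0 0 0 0 -1" --pt "-44 20 0 0 0 0 -1" --pt "-44 24 0 0 0 0 -1" --pt "-36 24 20 0 0 0 -1" --pt "0 12 40 0 0 0 -1" --pt "0 0 20 0 0 0 -1" --pt "0 0 0 0 0 0 -1"

```text
t: 11.4
position: [0.5187, -0.0596, 0.048]
ee_rot: [0.002, 0.635, 0.772, 0.001]
force: [0.0, -0.2, -0.3]
finger_gap: 0.0006
```

```bash
python3 -c "
from m import *
togo([527.6,-39,-18],12.2); where()"
```

```text
11.4 [518.7 -59.6  48. ] gap 0.0006399624929876639 F [ 0.  -0.2 -0.3] shift [18.6 12.4 66. ] turn [ 0.004  0.002 -0.019]
tool yaw 11.1 in bracket frame if aligned -86.4 -84.9
```

Emit:
arm_command --pt "10 0 20 0 0 -0.019 -1" --pt "9 2 20 0 0 0 -1" --pt "0 0 16 0 0 0 -1" --pt "0 0 8 0 0 0 -1" --pt "0 0 0 0 0 0 -1"

```text
t: 12.02
position: [0.5192, -0.0451, -0.0131]
ee_rot: [0.006, 0.63, 0.776, 0.002]
force: [-0.2, 0.7, 0.1]
finger_gap: 0.0004
```

```bash
python3 -c "
from m import *
tip(); togo([527.6,-39,-18],12.2); where()"
```

```text
t 12.075 tcp [519.4 -45.1 -12.8] F [-0.2  0.3  0.3] tip z [14.4 21.6 25.1] 189 x [504. 529.] ynear -62.0 body z [86.6 92.6]
12.075 [519.4 -45.1 -12.8] gap 0.00016176994951757581 F [-0.2  0.3  0.3] shift [4.3 9.2 5.3] turn [ 0.011  0.007 -0.006]
tool yaw 11.9 in bracket frame if aligned -83.9 -69.7
```

Emit:
arm_command --pt "3 4 5 0.011 0.007 -0.006 -1" --pt "3 6 0 0 0 0 -1" --pt "0 6 0 0 0 0 -1" --pt "0 4 0 0 0 0 -1" --pt "0 2 0 0 0 0 -1" --pt "0 2 0 0 0 0 -1"

```text
t: 12.82
position: [0.5411, -0.0334, -0.0168]
ee_rot: [-0.002, 0.627, 0.779, -0.002]
force: [-10.6, -2.6, 6.5]
finger_gap: 0.0005
```

```bash
python3 -c "
from m import *
tip(); where()"
```

```text
t 12.875 tcp [541.  -33.4 -16.8] F [-8.7 -1.3  7.4] tip z [14.7 17.6 21.2] 267 x [527. 561.] ynear -54.0 body z [82.9 88.9]
tool yaw 12.3 in bracket frame if aligned -60.8 -62.3
```

Contact at about 10 N. Two small presses, then back off straight, lift and recheck.

Emit:
arm_command --pt "0 3 0 0 0 0 -1" --pt "0 3 0 0 0 0 -1"

```text
t: 13.12
position: [0.5409, -0.0328, -0.0167]
ee_rot: [-0.008, 0.627, 0.779, -0.006]
force: [-15.7, -7.9, 12.3]
finger_gap: 0.0006
```

Emit:
arm_command --pt "0 -4 0 0 0 0 -1" --pt "0 -8 0 0 0 0 -1" --pt "0 -12 0 0 0 0 -1" --pt "0 0 -30 0 0 0 -1" --pt "0 0 -40 0 0 0 -1" --pt "0 0 -40 0 0 0 -1" --pt "0 -40 -30 0 0 0 -1" --pt "0 -50 0 0 0 0 -1" --pt "50 -20 0 0 0 0 -1" --pt "50 0 0 0 0 0 -1" --pt "50 0 0 0 0 0 -1" --pt "50 0 0 0 0 0 -1" --pt "0 0 0 0 0 0 -1" --pt "0 0 0 0 0 0 -1"

```text
t: 14.88
position: [0.3595, 0.1359, 0.1302]
ee_rot: [-0.006, 0.629, 0.778, -0.005]
force: [0.8, -0.6, -0.2]
finger_gap: 0.0004
```

```bash
python3 - <<'E'
from m import *
f=grab_frame('top'); print(manip.read_state()['t'],manip.read_state()['dq'].round(3) if hasattr(manip.read_state()['dq'],'round') else 0)
hsv=cv2.cvtColor(f['color'],cv2.COLOR_RGB2HSV); m=((hsv[...,2]>170)&(hsv[...,1]<60)).astype(np.uint8)
c=max([c for c in cv2.findContours(m,cv2.RETR_EXTERNAL,cv2.CHAIN_APPROX_NONE)[0] if cv2.pointPolygonTest(c,(324,235),False)>=0],key=len)[:,0]
W=at_z(f,c,.022)[:,:2]*1000-PEG; a=np.radians(JY); J=np.c_[W@[np.cos(a),np.sin(a)],W@[-np.sin(a),np.cos(a)]]
for lo,hi,name in((-56,-44,'-x edge'),(14,26,'+x edge')):
    e=J[(J[:,0]>lo)&(J[:,0]<hi)&(J[:,1]<(10 if lo<0 else 12))&(J[:,1]>(-118 if lo<0 else -40))]
    p=np.polyfit(e[:,1],e[:,0],1); print(name,len(e),-np.degrees(np.arctan(p[0])).round(2),np.polyval(p,-54).round(1))
print('y',J[:,1].min().round(1),J[:,1].max().round(1))
im=cv2.resize(f['color'][165:315,230:410,::-1],(720,600),interpolation=cv2.INTER_CUBIC); cv2.imwrite('pics/top2.png',im)
E
```

```text
14.925 [-0.018  0.005 -0.008 -0.001  0.003  0.003]
-x edge 61 -0.14 -48.9
+x edge 24 -0.24 21.4
y -122.9 18.4
```

View pics/top2.png

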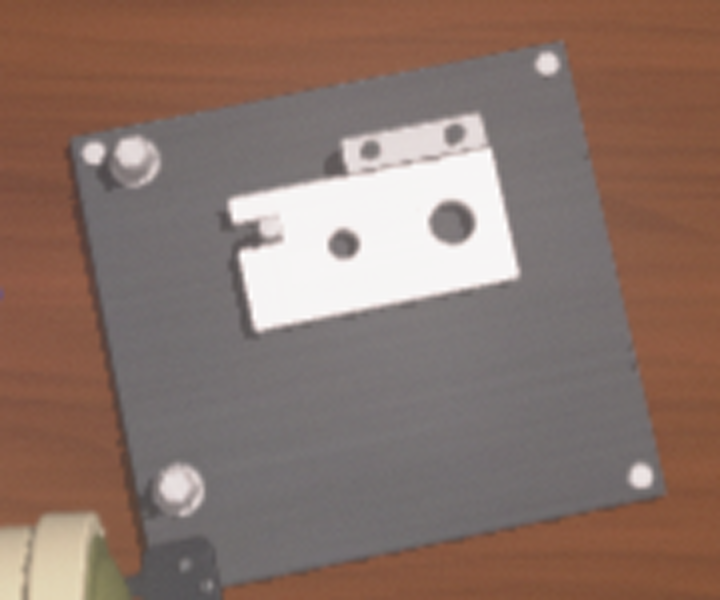

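The bracket is now flush. Its edge is within about 0.2° of the jig's axis and its +x edge is at 21.4 mm, with the bar face at 21.5. The peg is inside the fork at (270,228) and the arm is clear.

```bash
python3 -c "
from h import *
print(manip.hand_in())"
```

```text
the job is handed in; nothing more can be done
None
```

The bracket now lies along the stop bar with its fork still on the peg, and I handed the job in at about 15 s of the 35 allowed.

I pushed it round the peg by about 28° with the shut fingers, near the corner opposite the fork, sliding it flat on the plate. After that first swing it measured about 1.3° past parallel, touching the bar at its outer end only. I then nudged it gently in the middle of the same edge, away from the push corner, to make it flush.

**Last checks from the top camera:**
- **Angle:** the long edges are within about 0.2° of the jig's axis.
- **Bar:** the prong-side edge is at jig x ≈ 21.4 mm, against the bar's face at 21.5 mm.
- **Arm:** it is clear of everything, with no force reading. The highest contact force I saw reported was about 23 N.
- **Spare bracket:** it was unmoved after the first swing. I did not measure it again after the nudge, but the arm never went near it.

**One disagreement:** the state reported the tool about 33 mm lower than it really was. The side camera's depth showed this, and there was no contact force where there should have been. I worked from the camera height and the force readings instead. My first approach therefore passed harmlessly above the bracket.

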